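# Run a serviced lens's slim aperture ring from stop to stop and cap the lens

## Task

The serviced lens stands glass-up on the stand. Check its iris: turn the slim aperture ring clockwise (seen from above) until you feel it rest lightly against its small-opening stop, then back anticlockwise until it rests lightly against the wide-open stop, and leave it there, without straining the stops and without the fingers touching or shifting the focus ring below it or the front ring above it. Then gently put the slip-on front cap fully home over the front ring, upright, and leave the other things on the bench where they are.

Things in the scene. Friction and masses are not known exactly. Their poses are not given: they have to be found in the camera images.
- lens: dark steel disc stand, 104 mm across, 15 mm thick, fixed to the bench, with a lens standing glass-up on it. Origin: centre of the disc's underside, on the bench; z is the lens axis. Stacked on that axis, heights above the bench: flange (68 mm across) to 20 mm, rear barrel (58 across) 20-32, focus ring 32-58, aperture ring 59-70, front ring 71-87
- focus_ring: wide black ribbed ring below the aperture ring, 66 mm across, from 32 to 58 mm above the bench; origin on the lens axis at its underside. It turns very easily (0.03 N m) and has to stay as set: no finger on it (2 N counts as touching)
- focus_mark (a point): white index mark on the rim of the focus ring, 33 mm from the lens axis, 56 mm above the bench; shows whether the focus ring has been turned
- aperture_ring (a joint): angle (rad) of the slim aperture ring, growing anticlockwise seen from above; starts within -0.12 to 0.12. It meets the small-opening stop somewhere from -0.7 to -0.3 and the wide-open stop somewhere from 0.3 to 0.7: where differs from lens to lens and can only be felt. Running friction 0.05 N m. Let go, it springs back a little but stays on the stop
- aperture_mark (a point): point on the rim of the slim aperture ring, 30 mm from the axis, 64.5 mm above the bench. The ring is silver, finely ribbed, 60 mm across, 11 mm tall (59 to 70 mm above the bench), 3.5 mm proud of the front ring; the focus ring is 3 mm proud of it. Pinch it across its diameter from above, fingertip ends 60 to 67 mm above the bench
- iris_unit: iris unit hidden inside the barrel, with the ring's two sprung end stops, 20 mm from the axis; origin on the axis 60 mm above the bench. Stop stiffness 3.5 N m per rad: 0.04 rad past first touch the moment has grown by 0.14 N m (7 N on the stop). Over 2 N shows that the ring rests on it; over 16 N (0.32 N m, 0.09 rad) strains it
- front_ring: black front ring round the glass, 53 mm across, 16 mm tall, fixed, from 71 to 87 mm above the bench, top edge bevelled (49.6 mm across at the very top); origin on the axis at its underside. No finger on it (2 N counts as touching); the front cap slips over it
- front_rim (a point): centre of the front ring's top edge, on the lens axis, 87 mm above the bench; axes as the lens
- front_cap: slip-on front cap: black, round, 60 mm across (56 inside), 17 mm tall, closed top 3 mm thick; lies loose, open side down, right of the lens. Origin: centre of its open underside. It slips over the front ring with 1.5 mm play; home, its inside top rests on the rim, origin 14 mm below point front_rim. Pinch its rim, finger ends above its underside
- rear_cap: the bayonet rear cap: shallower and wider than the front cap (68 mm across, 13 mm tall), lying open side up on the bench behind the front cap; not needed, stays where it is. Origin: centre of its underside
- blower: dark red rubber air blower, 48 mm across and 98 mm tall, standing on the bench at the right; stays where it is
- parts_jar: small clear jar with a black lid, 45 mm across, 56 mm tall, standing at the right; stays where it is
- spare_driver: small screwdriver, 80 mm long, 9 mm thick, lying behind the lens, to its right, in front of the tray of movements; stays where it is
- screw_box: small grey lidded box, 37 x 45 x 20 mm, behind the lens; stays where it is
Mind the look-alikes: they are no part of the job. Leave any orange or purple look-alike of the front_cap alone.

How it is judged:
By the outcome, as a careful person would: the job done as asked, in the order asked, and still so for the second after the job is handed in, with the robot touching nothing.
It also fails if it takes over 67 s, if anything falls off the work surface, if the arm or the gripper's body presses on something with over 40 N, if the wrist force passes 120 N, or if a joint passes its speed limit or range.

## Robot

A 7-joint arm with a two-finger parallel gripper is mounted at the origin on a cart in front of the work surface, level with it; the furniture and walls round the work are solid. World frame = base frame: x ahead of the robot, y to its left, z up, the work surface at z = 0. Lengths are in mm, angles in rad, forces in N, time in s.
With the tool pointing down it reaches from about 350 to 900 mm from the base axis. Payload 8.1 kg.
Tool frame: the origin (TCP) lies on the centre line of the jaws, within the pads' length; the fingertips stand 25 mm ahead of it and the grasp point (between the pads) lies 6 mm ahead of it; z points along the fingers, y is the line along which they close (so a half turn about z gives the same grasp; the last joint's range is limited). The gripper opens to 92 mm and grips with 3 to 60 N. Pads are 19 mm wide; open, the fingers measure 130 mm over their backs; the gripper's body (75 mm by 190 mm) begins 47 mm behind the grasp point.
Start: joints at [1.057, 0.434, 0.025, 1.573, -0.012, 1.134, -0.075], TCP at [249.568, -573.024, 251.742] pointing down, gripper open.
Joint ranges: [-2.62, 2.62], [-0.44, 2.09], [-1.27, 1.32], [0.08, 2.57], [-1.32, 4.46], [0.12, 2], [-2.74, 2.74]. Speed limits (rad/s): [2.22, 2.22, 3.01, 3.01, 3.14, 3.14, 3.14].

## Interface

Orientations are given as a unit quaternion [x, y, z, w].
In Python, from cell import arm gives the robot as it stands. The module is installed in compiled form; this text tells all that it offers.
- The arm moves only by the tool play_rows, never from a script. Its argument "steps" is a list of rows, each a list of 3 entries, a list of its own where there are three numbers: the finger opening in mm, from 0 to 91.8, then the shift along the world's x, y, z in mm, then the turn about the world's z in degrees. A call has 1 to 20 rows; each row is the pose to reach, as a shift and turn from the pose commanded when the call began; what a row does not reach only later rows make up. A row lasts 1/8 s, in which the tool goes at most 62.5 mm and 10.7 degrees, less where a joint would pass 70% of its speed; a pose out of reach is approached as far as the arm can. A call with a gripper value outside its range is refused whole. The fingers move at their own pace and stop on an object; the grip force is fixed at half the most. Time passes only in rows, so rows that repeat a pose let the fingers close. It gives the time, the measured TCP pose, the force, the opening and the grip force at its end, in the units of the state.
- arm.read_state(): the state, without advancing time (a new reading comes with each control period).
- arm.capture(name): name is "side" or "top" or "wrist"; returns (picture, depth): 420x560x3 uint8, blue, green, red; 420x560 float32, mm along the optical axis (not along the pixel's ray), 0 where there is no reading.
- arm.calibration(name): a dict with "vfov" (degrees; the focal length in pixels is half the picture's height over the tangent of half this angle, whatever the lens; pixels are square), "cx", "cy" (the principal point, pixels), "D" ([k1, k2, p1, p2, k3] as OpenCV has them; the pictures are not rectified), "pose" (4x4, takes a point from camera to world coordinates); the wrist camera has in their place "hand_eye" (4x4, takes a point from camera to tool coordinates, whose origin is the TCP and whose axes are the flange's). Camera axes: x right, y down, z forward; pixel columns grow to the right and rows downward; lengths in mm; the calibration is good to about 2 mm. A picture is of the moment at which its call begins: read the wrist's pose just before it. calibration takes no time and is no camera call.
- arm.hand_in(): hands the job in; it is judged then, once.
The state is a dict: "t": time; "q": joint angles; "qvel": joint speeds; "tau": joint torques, N m; "tool_pos": TCP position; "orientation": TCP orientation; "ft_force": force on the tool from outside, world axes, zero at the start; "ft_torque": the same for the moment, N m; "opening": finger opening in mm; "grasp_force": force on a finger pad.
Only numpy, scipy, OpenCV 4.12 (cv2) and the standard library are available. Lean on these libraries where they do the work, as an engineer would, in place of code of your own. Each camera call takes 0.05 s, during which the arm holds its last target. There are 200 camera calls.

## Working session

There is one attempt and no reset: what is moved stays moved. The work goes in short steps, Python scripts to look and compute and a tool call to move; the robot and the scene stay as the last step left them, time stands still between calls to the robot, and variables do not carry over. Pictures are saved under pics/ and viewed, at most 10 in all, crops included, and the job is handed in when it is done.

Besides the shell and the picture viewer there is one more tool, called after ">>>" as name([rows], argument=value, ...), one row to a line, values as JSON. play_rows: Moves the arm, as the interface text tells. Its arguments: {"type":"object","properties":{"steps":{"type":"array"}},"required":["steps"]}

```bash
mkdir -p pics
cat > h.py <<'E'
import numpy as np, cv2
from cell import arm
from scipy.spatial.transform import Rotation as R
def K(c):
    f=210/np.tan(np.radians(c['vfov'])/2); return np.array([[f,0,c['cx']],[0,f,c['cy']],[0,0,1.]])
def pose(name):
    c=arm.calibration(name)
    if name!='wrist': return c,np.array(c['pose'])
    s=arm.read_state(); T=np.eye(4); T[:3,:3]=R.from_quat(s['orientation']).as_matrix(); T[:3,3]=s['tool_pos']
    return c,T@np.array(c['hand_eye'])
def ray(c,T,uv):
    n=cv2.undistortPoints(np.array(uv,float).reshape(-1,1,2),K(c),np.array(c['D'],float)).reshape(-1,2)
    return T[:3,3],np.c_[n,np.ones(len(n))]@T[:3,:3].T
def onplane(c,T,uv,z):
    o,d=ray(c,T,uv); return o+d*((z-o[2])/d[:,2])[:,None]
def grab(name,tag):
    c,T=pose(name); im,d=arm.capture(name); cv2.imwrite(f'pics/{tag}.png',im); np.savez(f'pics/{tag}.npz',im=im,d=d,T=T); return c,T,im,d
E
python3 - <<'E'
from h import *
a=grab('top','top0');b=grab('side','side0')
for x in(a,b): print(x[0],x[1].round(3))
cv2.imwrite('pics/both0.png',cv2.resize(np.hstack([a[2],b[2]]),(800,300),interpolation=cv2.INTER_AREA))
print(arm.read_state())
E
```

```text
{'vfov': 51.30982214775684, 'cx': 278.38763751143796, 'cy': 208.01016463386816, 'D': array([0.04852379, 0.        , 0.        , 0.        , 0.        ]), 'pose': array([[ 2.89338540e-02, -9.87162199e-01,  1.57078406e-01,
         3.79379715e+02],
       [-9.99510745e-01, -2.67049035e-02,  1.62824844e-02,
        -1.44010788e+02],
       [-1.18786894e-02, -1.57472669e-01, -9.87451900e-01,
         1.14609330e+03],
       [ 0.00000000e+00,  0.00000000e+00,  0.00000000e+00,
         1.00000000e+00]])} [[ 2.900000e-02 -9.870000e-01  1.570000e-01  3.793800e+02]
 [-1.000000e+00 -2.700000e-02  1.600000e-02 -1.440110e+02]
 [-1.200000e-02 -1.570000e-01 -9.870000e-01  1.146093e+03]
 [ 0.000000e+00  0.000000e+00  0.000000e+00  1.000000e+00]]
{'vfov': 52.84209482866433, 'cx': 283.96399331679794, 'cy': 201.00899301945793, 'D': array([0.02030908, 0.        , 0.        , 0.        , 0.        ]), 'pose': array([[-8.51885912e-01, -2.98463878e-01,  4.30359973e-01,
         1.60722760e+02],
       [-5.23500594e-01,  5.09446839e-01, -6.82942931e-01,
         5.20816608e+02],
       [-1.54117320e-02, -8
[... 371 characters left out ...]
 0.1, 'q': array([ 1.05737045,  0.43513593,  0.02498674,  1.57399669, -0.01159366,
        1.13400631, -0.0751118 ]), 'qvel': array([ 0.00011412, -0.00059072, -0.00035519, -0.0010623 ,  0.00118513,
       -0.00108296,  0.00073113]), 'tau': array([ 3.22723659e-03, -6.69131541e+01,  9.88004319e-01, -3.15146434e+01,
       -6.05121371e-02,  3.74553446e-02,  7.86168357e-05]), 'tool_pos': array([ 249.38166714, -572.63202485,  251.03801961]), 'orientation': array([ 9.78985814e-01,  2.03927157e-01, -2.10045136e-04, -6.68460352e-04]), 'ft_force': array([-0.30002403, -0.3675539 ,  0.21316691]), 'ft_torque': array([0.01253486, 0.03558323, 0.01668536]), 'grasp_force': 0.0, 'opening': 91.87415250674373}
```

View pics/top0.png

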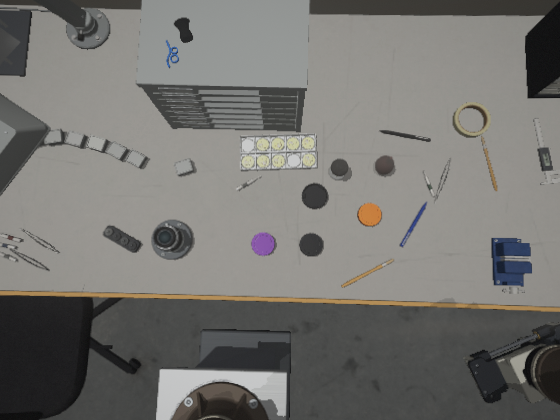

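View pics/side0.png

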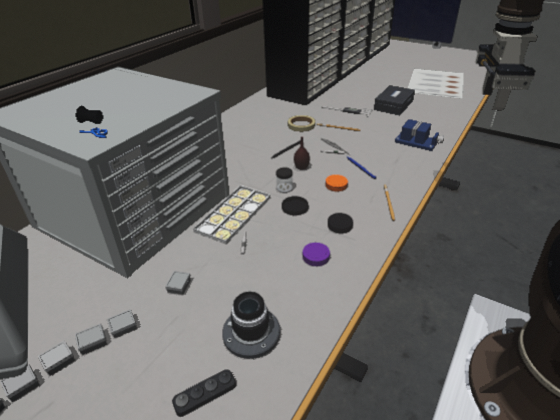

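Top view: the lens is at about (172,239). Candidates for the front cap are black disc (311,245), black disc (315,196), purple (263,244) and orange (370,215). (311,245) fits: it is black, the smaller of the two black discs, right of the lens, and the wider rear cap lies behind it. I'll measure and confirm in a crop.

Run:
```python
from h import *
for n in('top','side'):
    f=np.load(f'pics/{n}0.npz');d=f['d'];T=f['T'];c=arm.calibration(n)
    v,u=np.mgrid[:420,:560]; o,r=ray(c,T,np.c_[u.ravel(),v.ravel()])
    P=(o+r*d.reshape(-1,1)).reshape(420,560,3); np.save(f'pics/P{n}.npy',P)
    if n=='top':
        S={'lens':(135,205,205,275),'cap':(290,225,333,266),'rear':(296,176,335,214)}
    else: S={'lens':(215,285,285,358),'cap':(322,208,360,238),'rear':(276,190,313,218)}
    for k,(a,b,e,g) in S.items():
        Q=P[b:g,a:e].reshape(-1,3); ok=d[b:g,a:e].ravel()>0;Q=Q[ok]
        for lo,hi in([(8,18.5),(82,92),(63,75),(50,62)] if k=='lens' else [(8,25)]):
            m=Q[(Q[:,2]>lo)&(Q[:,2]<hi)]
            if len(m)>8:
                (cc,rad)=cv2.minEnclosingCircle(m[:,:2].astype(np.float32)); print(n,k,lo,hi,len(m),np.round(cc,1),round(rad,1),'ext',m.min(0).round(1),m.max(0).round(1),np.median(m[:,2]).round(1))
    print('table z',np.median(P[280:288,220:300,2]) if n=='top' else np.median(P[300:320,300:330,2]))
t=cv2.imread('pics/top0.png');s=cv2.imread('pics/side0.png')
z=lambda im,a,b,w,h:cv2.resize(im[b:b+h,a:a+w],(400,300),interpolation=cv2.INTER_CUBIC)
cv2.imwrite('pics/crop1.png',np.vstack([np.hstack([z(t,240,165,120,90),z(s,265,170,120,90)]),np.hstack([z(t,110,195,120,90),z(s,190,275,120,90)])]))
```

```text
top lens 8 18.5 644 [464.  171.4] 74.5 ext [418.9  98.2   8.3] [520.8 243.9  18.5] 14.4
top lens 82 92 121 [469.2 150.4] 27.5 ext [444.8 123.5  82. ] [494.1 177.1  89.8] 85.0
top lens 63 75 110 [469.1 149. ] 30.3 ext [441.  119.4  63.2] [498.4 169.7  74.9] 69.8
top lens 50 62 96 [469.3 149.8] 33.8 ext [437.1 116.4  50.2] [502.2 180.8  61.7] 56.6
top cap 8 25 426 [ 465.7 -211.7] 30.1 ext [ 436.5 -240.9    8.1] [ 493.6 -181.6   23.3] 16.5
top rear 8 25 122 [ 607.7 -233.6] 52.6 ext [ 561.8 -270.5    8.1] [ 649.5 -186.5   19.3] 12.1
table z -0.9768238049243791
side lens 8 18.5 1082 [470.1 150.6] 52.3 ext [418.4  98.6   8. ] [521.5 202.7  18.5] 14.5
side lens 82 92 206 [469.9 150.9] 26.5 ext [443.9 125.8  82.1] [495.  177.1  88.4] 85.1
side lens 63 75 252 [470.  151.6] 29.9 ext [440.5 126.9  63.1] [498.3 181.2  75. ] 68.8
side lens 50 62 255 [469.6 151.5] 33.1 ext [437.6 123.5  50.1] [498.4 184.1  61.8] 56.9
side cap 8 25 386 [ 466.9 -210.9] 32.2 ext [ 435.7 -241.9    8.4] [ 497.2 -179.8   19.8] 15.5
side rear 8 25 117 [ 615.3 -225.5] 55.4 ext [ 563.2 -265.1    8. ] [ 661.8 -183.5   13.8] 10.3
table z -1.2286345832018242
```

View pics/crop1.png

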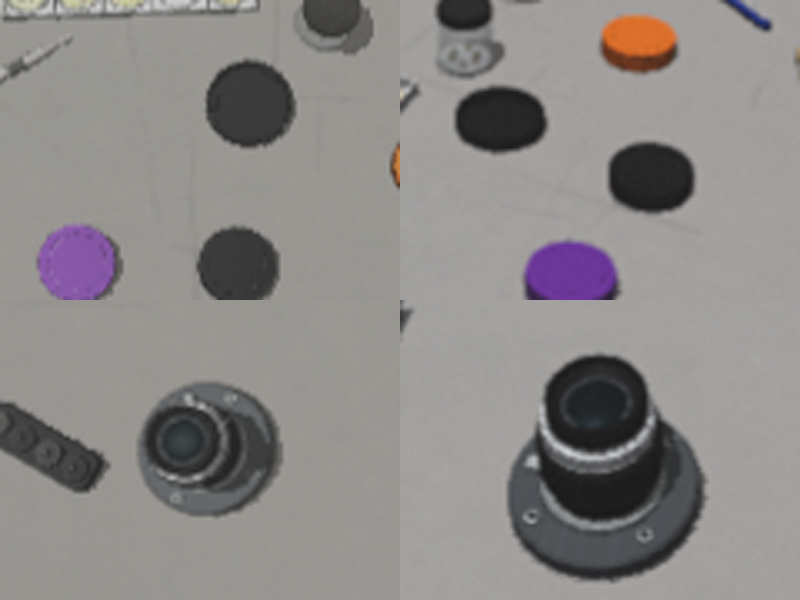

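The crop confirms it: the nearer black disc (lower in both views, top (311,245)) is closed-topped, taller and narrower, so it is the front cap. The further one is the wide, shallow rear cap. The lens axis is at about (469.7,150.8) and the cap at about (466,-211). Moving above the lens.

>>> play_rows([
  [91.8, [14, 45, 0], 5],
  [91.8, [27, 90, 0], 10],
  [91.8, [41, 136, 0], 16],
  [91.8, [55, 181, 0], 21],
  [91.8, [69, 226, 0], 26],
  [91.8, [82, 271, 0], 31],
  [91.8, [96, 317, 0], 37],
  [91.8, [110, 362, 0], 42],
  [91.8, [124, 407, 0], 47],
  [91.8, [137, 452, 0], 52],
  [91.8, [151, 498, 0], 58],
  [91.8, [165, 543, 0], 63],
  [91.8, [179, 588, 0], 68],
  [91.8, [192, 633, 0], 74],
  [91.8, [206, 679, 0], 79],
  [91.8, [220, 724, 0], 84],
  [91.8, [220, 724, 0], 84],
  [91.8, [220, 724, 0], 84],
  [91.8, [220, 724, 0], 84],
])

```text
t: 2.48
tool_pos: [469.4, 149.6, 251.5]
orientation: [0.592, 0.806, -0.0, 0.0]
ft_force: [-0.3, -0.1, 0.1]
opening: 91.8
grasp_force: 0.0
```

Run:
```python
from h import *
c,T,im,d=grab('wrist','w1'); print(c,T.round(3)); s=arm.read_state();print(s['q'],s['tool_pos'],R.from_quat(s['orientation']).as_matrix().round(4),s['ft_torque'],s['ft_force'])
```

```text
{'vfov': 68.79403528915205, 'cx': 282.51496116385835, 'cy': 204.38314336371275, 'D': array([-0.01428435,  0.        ,  0.        ,  0.        ,  0.        ]), 'hand_eye': array([[ 4.71306061e-04, -9.54009100e-01, -2.99777275e-01,
         8.13829573e+01],
       [ 9.99999867e-01,  3.86364224e-04,  3.42624411e-04,
        -2.41190593e-01],
       [-2.11043591e-04, -2.99777397e-01,  9.54009155e-01,
        -1.32496458e+02],
       [ 0.00000000e+00,  0.00000000e+00,  0.00000000e+00,
         1.00000000e+00]])} [[ 9.54000e-01  2.86000e-01  9.00000e-02  4.44876e+02]
 [ 3.00000e-01 -9.10000e-01 -2.87000e-01  2.27260e+02]
 [-0.00000e+00  3.01000e-01 -9.54000e-01  3.83977e+02]
 [ 0.00000e+00  0.00000e+00  0.00000e+00  1.00000e+00]]
[ 0.1239655   0.29715798 -0.67252829  1.84530278  0.21009193  1.07105208
 -0.32497608] [469.46648421 149.64024178 251.67988615] [[-2.991e-01  9.542e-01 -1.000e-04]
 [ 9.542e-01  2.991e-01 -8.000e-04]
 [-7.000e-04 -3.000e-04 -1.000e+00]] [ 0.0040401  -0.11442879 -0.01227903] [0.69400763 0.23671363 0.02991895]
```

View pics/w1.png

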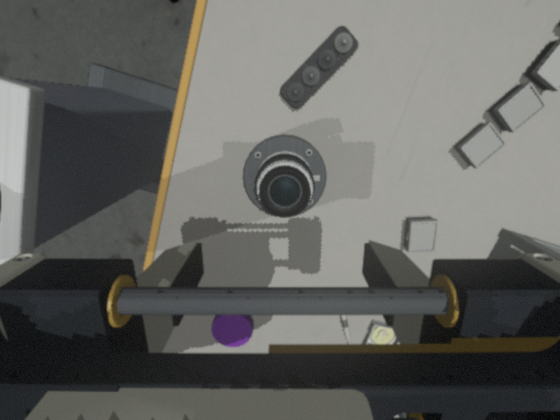

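The wrist view shows the lens at (285,187), between the open fingers. Now refining its centre.

Run:
```python
from h import *
f=np.load('pics/w1.npz');d=f['d'];T=f['T'];c=arm.calibration('wrist')
v,u=np.mgrid[:420,:560]; o,r=ray(c,T,np.c_[u.ravel(),v.ravel()])
P=(o+r*d.reshape(-1,1)).reshape(420,560,3)[120:230,235:335]
def fit(m):
    h=cv2.convexHull(m[:,:2].astype(np.float32))[:,0]
    A=np.c_[2*h,np.ones(len(h))];x=np.linalg.lstsq(A,(h**2).sum(1),rcond=None)[0]
    return x[:2].round(2),np.sqrt(x[2]+x[:2]@x[:2]).round(2),np.round(cv2.minEnclosingCircle(h)[0],2),len(m)
Q=P.reshape(-1,3)
for lo,hi in((10,18),(84,92),(80,92),(65,72),(54,60)): 
    m=Q[(Q[:,2]>lo)&(Q[:,2]<hi)]; print('w',lo,hi,fit(m),np.median(m[:,2]))
z=Q[:,2]; print(np.histogram(z,bins=np.arange(-4,96,4)))
for n in('top','side'):
    P=np.load(f'pics/P{n}.npy'); a,b,e,g=(135,205,205,275) if n=='top' else (215,285,285,358)
    Q=P[b:g,a:e].reshape(-1,3); Q=Q[np.hypot(Q[:,0]-470,Q[:,1]-151)<56]
    for lo,hi in((10,18),(84,92)): print(n,lo,fit(Q[(Q[:,2]>lo)&(Q[:,2]<hi)]))
```

```text
w 10 18 (array([471.45, 149.38]), np.float64(51.74), array([471.6 , 149.24]), 2266) 14.36071363189859
w 84 92 (array([471.27, 149.47]), np.float64(25.95), array([471.25, 149.34]), 435) 85.94529525853432
w 80 92 (array([471.34, 149.37]), np.float64(26.19), array([471.46, 149.3 ]), 803) 84.54961207134687
w 65 72 (array([471.27, 149.52]), np.float64(29.74), array([471.34, 149.47]), 320) 69.14573743523971
w 54 60 (array([471.19, 149.44]), np.float64(32.61), array([471.19, 149.35]), 315) 57.41655497727447
(array([4915,  606,   12,   33, 2105,  262,   65,    0,    1,   25,   26,
         24,   22,   21,   34,  299,   38,   65,  265,  105, 1227,  368,
        432,    3]), array([-4,  0,  4,  8, 12, 16, 20, 24, 28, 32, 36, 40, 44, 48, 52, 56, 60,
       64, 68, 72, 76, 80, 84, 88, 92]))
top 10 (array([469.86, 150.52]), np.float64(52.02), array([469.87, 150.58]), 574)
top 84 (array([469.49, 149.9 ]), np.float64(26.0), array([469.16, 150.17]), 76)
side 10 (array([470.08, 150.74]), np.float64(51.53), array([470.15, 150.58]), 1015)
side 84 (array([470.12, 151.24]), np.float64(25.74), array([470.35, 151.19]), 152)
```

The three cameras disagree by about 2 mm, so I'll turn the wrist to ±90° to cancel the hand-eye bias.

>>> play_rows([
  [91.8, [1, 0, 0], 10],
  [91.8, [1, 0, 0], 20],
  [91.8, [1, 0, 0], 30],
  [91.8, [1, 0, 0], 40],
  [91.8, [1, 0, 0], 50],
  [91.8, [1, 0, 0], 60],
  [91.8, [1, 0, 0], 70],
  [91.8, [1, 0, 0], 80],
  [91.8, [1, 0, 0], 90],
  [91.8, [1, 0, 0], 90],
  [91.8, [1, 0, 0], 90],
])

```text
t: 3.9
tool_pos: [470.6, 150.4, 251.8]
orientation: [-0.15, 0.989, -0.0, 0.0]
ft_force: [0.2, -0.9, 0.4]
opening: 91.8
grasp_force: 0.0
```

```bash
cat >> h.py <<'E'
def fit(m):
    h=cv2.convexHull(m[:,:2].astype(np.float32))[:,0]
    A=np.c_[2*h,np.ones(len(h))];x=np.linalg.lstsq(A,(h**2).sum(1),rcond=None)[0]
    return x[:2].round(2),np.sqrt(x[2]+x[:2]@x[:2]).round(2),len(m)
def wfit(tag,xy,rad,bands):
    c,T,im,d=grab('wrist',tag); s=arm.read_state(); print('tool',s['tool_pos'].round(2),'q7',s['q'][6].round(2),'yaw',np.degrees(R.from_quat(s['orientation']).as_euler('xyz')).round(2))
    v,u=np.mgrid[:420,:560]; o,r=ray(c,T,np.c_[u.ravel(),v.ravel()])
    Q=o+r*d.reshape(-1,1); Q=Q[(d.ravel()>0)&(np.hypot(Q[:,0]-xy[0],Q[:,1]-xy[1])<rad)]
    for lo,hi in bands: print(lo,hi,*fit(Q[(Q[:,2]>lo)&(Q[:,2]<hi)]))
E
python3 -c "
from h import *
wfit('w2',(470,150.5),56,((10,18),(84,92),(80,92),(65,72),(54,60)))"
```

```text
tool [470.57 150.61 251.78] q7 1.08 yaw [-179.98    0.   -162.69]
10 18 [471.37 149.45] 51.74 2297
84 92 [471.19 149.38] 26.05 450
80 92 [471.2  149.36] 26.17 809
65 72 [471.18 149.37] 29.82 320
54 60 [471.04 149.36] 32.62 306
```

The two views agree at (471.25,149.4), so there is no real hand-eye bias. Turning back and descending partway.

>>> play_rows([
  [91.8, [0.7, -1.2, -15], -10],
  [91.8, [0.7, -1.2, -30], -20],
  [91.8, [0.7, -1.2, -45], -30],
  [91.8, [0.7, -1.2, -60], -40],
  [91.8, [0.7, -1.2, -75], -50],
  [91.8, [0.7, -1.2, -90], -60],
  [91.8, [0.7, -1.2, -100], -70],
  [91.8, [0.7, -1.2, -110], -80],
  [91.8, [0.7, -1.2, -115], -90],
  [91.8, [0.7, -1.2, -120], -90],
  [91.8, [0.7, -1.2, -120], -90],
  [91.8, [0.7, -1.2, -120], -90],
  [91.8, [0.7, -1.2, -120], -90],
])

```text
t: 5.58
tool_pos: [471.4, 149.7, 131.9]
orientation: [0.591, 0.807, 0.0, 0.0]
ft_force: [0.0, -0.6, 0.2]
opening: 91.7
grasp_force: 0.0
```

```bash
python3 -c "
from h import *
wfit('w3',(471,149.5),56,((10,18),(84,92),(80,92),(65,72),(54,60)))
for i in range(4):
  s=arm.read_state();print(s['tool_pos'],s['ft_force'],s['ft_torque'],s['q'][6]);arm.capture('wrist')"
```

```text
tool [471.39 149.73 131.9 ] q7 -0.41 yaw [179.98  -0.   107.56]
10 18 [471.37 149.3 ] 51.72 4131
84 92 [471.29 149.46] 26.03 1086
80 92 [471.29 149.34] 26.25 1946
65 72 [471.3  149.35] 29.89 802
54 60 [471.31 149.51] 32.56 705
[471.38771519 149.72671336 131.90470954] [-1.02995884  0.03962771 -0.77719163] [ 0.04072084 -0.11617937 -0.00734128] -0.41382460738341004
[471.3921803  149.721096   131.87579545] [1.2733393  0.50094759 0.03964268] [-0.00254045 -0.17639447 -0.00428448] -0.413961441967595
[471.37310636 149.72845649 131.86943776] [ 0.00719983 -0.5673002   0.23748322] [ 0.02464873 -0.16057028  0.02053748] -0.41410968558291955
[471.36106168 149.75378323 131.83063811] [-1.67848917  0.21215607 -0.13851573] [ 0.02617135 -0.1596693   0.02842693] -0.41418103058304484
```

>>> play_rows([
  [91.8, [-0.1, -0.3, -15], 0],
  [91.8, [-0.1, -0.3, -30], 0],
  [91.8, [-0.1, -0.3, -40], 0],
  [91.8, [-0.1, -0.3, -43.4], 0],
  [91.8, [-0.1, -0.3, -43.4], 0],
  [91.8, [-0.1, -0.3, -43.4], 0],
  [91.8, [-0.1, -0.3, -43.4], 0],
])

```text
t: 6.7
tool_pos: [471.4, 149.6, 88.7]
orientation: [0.591, 0.807, 0.0, 0.0]
ft_force: [0.1, -1.5, 0.7]
opening: 92.0
grasp_force: 0.0
```

```bash
cat > st.py <<'E'
from h import *
f=[];t=[];p=[];y=[]
for i in range(5):
    s=arm.read_state();f.append(s['ft_force']);t.append(s['ft_torque']);p.append(s['tool_pos']);y.append(np.degrees(R.from_quat(s['orientation']).as_euler('xyz')[2]));o=s['opening'],s['grasp_force'];arm.capture('wrist')
print(np.mean(f,0).round(2),np.mean(t,0).round(3),np.mean(p,0).round(2),round(np.mean(y),2),o,s['t'])
E
python3 st.py
```

```text
[ 0.12 -0.21  0.2 ] [ 0.011 -0.117 -0.008] [471.35 149.5   88.62] 107.53 (91.87458412689415, 0.0) 6.9
```

>>> play_rows([
  [75, [0, 0, 0], 0],
  [68, [0, 0, 0], 0],
  [64, [0, 0, 0], 0],
  [62, [0, 0, 0], 0],
  [61, [0, 0, 0], 0],
  [60, [0, 0, 0], 0],
  [58, [0, 0, 0], 0],
  [58, [0, 0, 0], 0],
  [58, [0, 0, 0], 0],
  [58, [0, 0, 0], 0],
])

```text
t: 8.2
tool_pos: [471.5, 149.6, 88.4]
orientation: [0.591, 0.807, 0.0, 0.0]
ft_force: [2.7, 0.2, -2.7]
opening: 58.7
grasp_force: 30.0
```

```bash
python3 st.py
```

```text
[ 3.01  0.57 -2.3 ] [ 0.171 -0.802  0.032] [471.45 149.58  88.41] 107.53 (59.11369755024452, 29.99903529882431) 8.4
```

>>> play_rows([
  [58, [0, 0, 0], -1],
  [58, [0, 0, 0], -2],
  [58, [0, 0, 0], -3],
  [58, [0, 0, 0], -4],
  [58, [0, 0, 0], -5],
  [58, [0, 0, 0], -6],
  [58, [0, 0, 0], -7],
  [58, [0, 0, 0], -8],
])

```text
t: 9.45
tool_pos: [471.4, 149.6, 88.4]
orientation: [0.646, 0.763, 0.0, 0.0]
ft_force: [4.5, 2.2, -2.8]
opening: 59.0
grasp_force: 30.0
```

```bash
python3 st.py
```

```text
[ 4.85  1.53 -3.11] [ 0.272 -1.217 -0.021] [471.44 149.58  88.42] 99.46 (58.756141460591344, 29.998839497566223) 9.65
```

>>> play_rows([
  [58, [0.3, 0, 0], -1],
  [58, [0.3, 0, 0], -2],
  [58, [0.3, 0, 0], -3],
  [58, [0.3, 0, 0], -3],
])

```text
t: 10.2
tool_pos: [471.5, 149.6, 88.4]
orientation: [0.666, 0.746, 0.0, 0.0]
ft_force: [3.3, 1.8, -1.3]
opening: 59.0
grasp_force: 30.0
```

```bash
python3 st.py
```

```text
[ 3.76  1.61 -1.38] [ 0.325 -0.942 -0.054] [471.48 149.57  88.38] 96.53 (58.98522097122722, 29.999415278434753) 10.4
```

>>> play_rows([
  [58, [0, 0, 0], -1],
  [58, [0, 0, 0], -2],
  [58, [0, 0, 0], -3],
  [58, [0, 0, 0], -3],
])

```text
t: 10.95
tool_pos: [471.5, 149.6, 88.4]
orientation: [0.685, 0.728, 0.0, 0.0]
ft_force: [4.3, 2.5, -0.9]
opening: 58.9
grasp_force: 30.0
```

```bash
python3 st.py
```

```text
[ 3.76  2.14 -0.28] [ 0.473 -0.899 -0.033] [471.49 149.55  88.38] 93.53 (58.68172106382971, 29.999597668647766) 11.15
```

>>> play_rows([
  [58, [0, 0, 0], -1],
  [58, [0, 0, 0], -2],
  [58, [0, 0, 0], -3],
  [58, [0, 0, 0], -3],
])

```text
t: 11.7
tool_pos: [471.5, 149.5, 88.4]
orientation: [0.704, 0.71, 0.0, 0.0]
ft_force: [3.0, 2.4, 0.4]
opening: 58.5
grasp_force: 30.0
```

```bash
python3 st.py
```

```text
[3.72 2.31 0.42] [ 0.57  -0.9   -0.048] [471.49 149.55  88.36] 90.53 (58.83097340720682, 29.999574422836304) 11.9
```

>>> play_rows([
  [58, [0, 0, 0], -1],
  [58, [0, 0, 0], -2],
  [58, [0, 0, 0], -3],
  [58, [0, 0, 0], -3],
])

```text
t: 12.45
tool_pos: [471.5, 149.5, 88.4]
orientation: [0.722, 0.692, 0.0, 0.0]
ft_force: [4.1, 3.3, 0.6]
opening: 58.8
grasp_force: 30.0
```

```bash
python3 st.py
```

```text
[3.93 3.42 0.07] [ 0.668 -0.917 -0.048] [471.51 149.54  88.37] 87.53 (58.93725746933443, 29.99994546175003) 12.65
```

>>> play_rows([
  [58, [0, 0, 0], -1],
  [58, [0, 0, 0], -2],
  [58, [0, 0, 0], -3],
  [58, [0, 0, 0], -3],
])

```text
t: 13.2
tool_pos: [471.5, 149.5, 88.4]
orientation: [0.74, 0.672, 0.0, 0.0]
ft_force: [3.6, 3.1, 0.5]
opening: 58.8
grasp_force: 30.0
```

```bash
python3 st.py
```

```text
[3.52 3.18 0.19] [ 0.719 -0.953 -0.046] [471.5  149.53  88.36] 84.5 (59.07888288586713, 30.00008851289749) 13.4
```

>>> play_rows([
  [58, [0, 0, 0], -1],
  [58, [0, 0, 0], -2],
  [58, [0, 0, 0], -3],
  [58, [0, 0, 0], -3],
])

```text
t: 13.95
tool_pos: [471.5, 149.5, 88.4]
orientation: [0.758, 0.653, 0.0, 0.0]
ft_force: [4.1, 3.3, 0.1]
opening: 58.7
grasp_force: 30.0
```

```bash
python3 st.py
```

```text
[3.75 3.44 0.04] [ 0.71  -0.975 -0.009] [471.52 149.53  88.36] 81.5 (58.97641519676195, 29.999992847442627) 14.15
```

>>> play_rows([
  [58, [0, 0, 0], -0.5],
  [58, [0, 0, 0], -1],
  [58, [0, 0, 0], -1],
])

```text
t: 14.58
tool_pos: [471.5, 149.5, 88.4]
orientation: [0.763, 0.646, 0.0, 0.0]
ft_force: [4.5, 3.3, 0.2]
opening: 58.6
grasp_force: 30.0
```

```bash
python3 st.py
```

```text
[4.11 3.27 0.2 ] [ 0.7   -0.94   0.059] [471.52 149.54  88.36] 80.51 (58.732190682589284, 29.999936521053314) 14.775
```

The small-opening stop is felt: the moment rose 0.105 N m above running friction, about 5 N on the stop. Turning back anticlockwise.

>>> play_rows([
  [58, [0, 0, 0], 2],
  [58, [0, 0, 0], 5],
  [58, [0, 0, 0], 8],
  [58, [0, 0, 0], 11],
  [58, [0, 0, 0], 14],
  [58, [0, 0, 0], 17],
  [58, [0, 0, 0], 20],
  [58, [0, 0, 0], 23],
  [58, [0, 0, 0], 26],
  [58, [0, 0, 0], 29],
  [58, [0, 0, 0], 31],
  [58, [0, 0, 0], 33],
  [58, [0, 0, 0], 34],
  [58, [0, 0, 0], 34],
])

```text
t: 16.58
tool_pos: [471.5, 149.5, 88.4]
orientation: [0.541, 0.841, 0.0, -0.0]
ft_force: [2.9, 3.7, 1.3]
opening: 59.1
grasp_force: 30.0
```

```bash
python3 st.py
```

```text
[2.79 3.66 0.96] [ 0.815 -0.863  0.027] [471.45 149.51  88.35] 114.52 (59.037677711703516, 30.000324547290802) 16.775
```

>>> play_rows([
  [58, [0, 0, 0], 1],
  [58, [0, 0, 0], 2],
  [58, [0, 0, 0], 3],
  [58, [0, 0, 0], 3],
])

```text
t: 17.32
tool_pos: [471.4, 149.5, 88.3]
orientation: [0.518, 0.855, 0.0, -0.0]
ft_force: [3.5, 4.2, 1.0]
opening: 58.5
grasp_force: 30.0
```

```bash
python3 st.py
cat >> st.py <<'E'
print(np.array(t)[:,2].round(3), s['q'].round(3), s['tau'].round(2))
E
```

```text
[2.62 3.64 1.65] [ 0.889 -0.766  0.031] [471.44 149.51  88.35] 117.54 (58.74314753828127, 30.000479221343994) 17.525
```

The resting friction reads reversed because of servo settling, and the baseline in this direction is +0.03. The stop should show as a drop of about 0.06 N m per degree.

>>> play_rows([
  [58, [0, 0, 0], 1],
  [58, [0, 0, 0], 2],
  [58, [0, 0, 0], 3],
  [58, [0, 0, 0], 3],
])

```text
t: 18.08
tool_pos: [471.4, 149.5, 88.3]
orientation: [0.496, 0.868, 0.0, -0.0]
ft_force: [2.5, 4.2, 1.7]
opening: 58.8
grasp_force: 30.0
```

```bash
python3 st.py
```

```text
[2.81 4.39 1.85] [ 0.972 -0.705  0.076] [471.44 149.53  88.34] 120.54 (58.800182742135654, 30.00060260295868) 18.275
[0.09  0.018 0.112 0.11  0.048] [ 0.017  0.506 -0.573  2.028  0.41   0.72  -0.28 ] [ 1.670e+00 -5.543e+01 -5.650e+00 -1.775e+01  1.600e-01  1.780e+00
 -5.000e-02]
```

```bash
cat > st.py <<'E'
from h import *
t=[];p=[];a=[]
for i in range(10):
    s=arm.read_state();t.append(s['ft_torque'][2]);a.append(s['tau'][6]);p.append(s['ft_force']);arm.capture('wrist')
print('tz',np.mean(t).round(3),'sd',np.std(t).round(3),'tau7',np.mean(a).round(4),np.std(a).round(4),'q7',s['q'][6].round(4),np.mean(p,0).round(2),np.degrees(R.from_quat(s['orientation']).as_euler('xyz')[2]).round(2),s['t'])
E
python3 st.py
```

```text
tz 0.028 sd 0.023 tau7 -0.034 0.0047 q7 -0.2801 [2.67 4.55 1.83] 120.53 18.775
```

>>> play_rows([
  [58, [0, 0, 0], 1],
  [58, [0, 0, 0], 2],
  [58, [0, 0, 0], 3],
  [58, [0, 0, 0], 3],
])

```text
t: 19.32
tool_pos: [471.4, 149.5, 88.3]
orientation: [0.473, 0.881, 0.0, -0.0]
ft_force: [2.7, 5.0, 2.4]
opening: 58.9
grasp_force: 30.0
```

```bash
python3 st.py
```

```text
tz 0.05 sd 0.027 tau7 -0.0302 0.0329 q7 -0.2371 [2.27 4.56 2.27] 123.53 19.775
```

>>> play_rows([
  [58, [0, 0, 0], 1],
  [58, [0, 0, 0], 2],
  [58, [0, 0, 0], 3],
  [58, [0, 0, 0], 3],
])

```text
t: 20.32
tool_pos: [471.4, 149.5, 88.3]
orientation: [0.45, 0.893, 0.0, -0.0]
ft_force: [1.7, 4.2, 2.5]
opening: 58.8
grasp_force: 30.0
```

```bash
python3 st.py
```

```text
tz 0.045 sd 0.023 tau7 -0.031 0.0332 q7 -0.1941 [2.13 4.53 2.62] 126.54 20.775
```

>>> play_rows([
  [58, [0, 0, 0], 1],
  [58, [0, 0, 0], 2],
  [58, [0, 0, 0], 3],
  [58, [0, 0, 0], 3],
])

```text
t: 21.32
tool_pos: [471.4, 149.5, 88.3]
orientation: [0.426, 0.905, 0.0, -0.0]
ft_force: [2.3, 5.3, 3.0]
opening: 58.7
grasp_force: 30.0
```

```bash
python3 st.py
```

```text
tz 0.043 sd 0.028 tau7 -0.031 0.0334 q7 -0.1512 [2.08 4.46 2.62] 129.54 21.775
```

>>> play_rows([
  [58, [0, 0, 0], 1],
  [58, [0, 0, 0], 2],
  [58, [0, 0, 0], 3],
  [58, [0, 0, 0], 3],
])

```text
t: 22.32
tool_pos: [471.4, 149.5, 88.3]
orientation: [0.402, 0.916, -0.0, -0.0]
ft_force: [1.2, 4.7, 3.0]
opening: 58.9
grasp_force: 30.0
```

```bash
python3 st.py
```

```text
tz 0.059 sd 0.028 tau7 -0.0307 0.0328 q7 -0.1081 [1.68 4.57 2.61] 132.53 22.775
```

>>> play_rows([
  [58, [0, 0, 0], 1],
  [58, [0, 0, 0], 2],
  [58, [0, 0, 0], 3],
  [58, [0, 0, 0], 3],
])

```text
t: 23.32
tool_pos: [471.5, 149.5, 88.3]
orientation: [0.378, 0.926, -0.0, -0.0]
ft_force: [1.3, 5.3, 3.3]
opening: 59.1
grasp_force: 30.0
```

```bash
python3 st.py
```

```text
tz 0.048 sd 0.022 tau7 -0.0298 0.0349 q7 -0.0651 [1.31 4.59 2.55] 135.53 23.775
```

>>> play_rows([
  [58, [0, 0, 0], 1],
  [58, [0, 0, 0], 2],
  [58, [0, 0, 0], 3],
  [58, [0, 0, 0], 3],
])

```text
t: 24.32
tool_pos: [471.4, 149.5, 88.3]
orientation: [0.354, 0.935, 0.0, -0.0]
ft_force: [0.8, 4.6, 3.3]
opening: 58.7
grasp_force: 30.0
```

```bash
python3 st.py
```

```text
tz 0.051 sd 0.025 tau7 -0.0278 0.0373 q7 -0.022 [1.18 4.84 2.85] 138.54 24.775
```

>>> play_rows([
  [58, [0, 0, 0], 1],
  [58, [0, 0, 0], 2],
  [58, [0, 0, 0], 3],
  [58, [0, 0, 0], 3],
])

```text
t: 25.32
tool_pos: [471.4, 149.5, 88.3]
orientation: [0.329, 0.944, 0.0, -0.0]
ft_force: [0.9, 5.0, 2.9]
opening: 59.0
grasp_force: 30.0
```

```bash
python3 st.py
```

```text
tz 0.058 sd 0.024 tau7 -0.0258 0.0438 q7 0.021 [0.42 4.7  3.2 ] 141.54 25.775
```

>>> play_rows([
  [58, [0, 0, 0], 1],
  [58, [0, 0, 0], 2],
  [58, [0, 0, 0], 3],
  [58, [0, 0, 0], 3],
])

```text
t: 26.32
tool_pos: [471.5, 149.5, 88.3]
orientation: [0.304, 0.953, 0.0, -0.0]
ft_force: [0.0, 5.5, 2.9]
opening: 58.6
grasp_force: 30.0
```

```bash
python3 st.py
```

```text
tz 0.047 sd 0.016 tau7 -0.0176 0.0443 q7 0.064 [0.16 4.53 3.19] 144.53 26.775
```

>>> play_rows([
  [58, [0, 0, 0], 1],
  [58, [0, 0, 0], 2],
  [58, [0, 0, 0], 2.5],
  [58, [0, 0, 0], 2.5],
])

```text
t: 27.32
tool_pos: [471.4, 149.5, 88.3]
orientation: [0.284, 0.959, 0.0, -0.0]
ft_force: [-0.1, 4.3, 3.1]
opening: 58.8
grasp_force: 30.0
```

```bash
python3 st.py
```

```text
tz 0.039 sd 0.037 tau7 -0.023 0.0229 q7 0.1 [-0.23  4.61  3.1 ] 147.03 27.775
```

>>> play_rows([
  [58, [0, 0, 0], 1],
  [58, [0, 0, 0], 2],
  [58, [0, 0, 0], 2.5],
  [58, [0, 0, 0], 2.5],
])

```text
t: 28.32
tool_pos: [471.5, 149.4, 88.3]
orientation: [0.263, 0.965, 0.0, -0.0]
ft_force: [-0.3, 5.0, 3.0]
opening: 58.8
grasp_force: 30.0
```

```bash
python3 st.py
```

```text
tz -0.033 sd 0.018 tau7 0.0434 0.0215 q7 0.1359 [-0.06  4.61  3.51] 149.53 28.775
```

The wide-open stop is felt (drop of about 0.08 N m). One more degree to be sure, then release and lift.

>>> play_rows([
  [58, [0, 0, 0], 0.5],
  [58, [0, 0, 0], 1],
  [58, [0, 0, 0], 1],
])

```text
t: 29.2
tool_pos: [471.5, 149.5, 88.3]
orientation: [0.254, 0.967, 0.0, 0.0]
ft_force: [0.1, 4.1, 2.5]
opening: 59.0
grasp_force: 30.0
```

```bash
python3 st.py
```

```text
tz -0.075 sd 0.035 tau7 0.068 0.0219 q7 0.1503 [-0.03  4.34  2.98] 150.53 29.65
```

>>> play_rows([
  [91.8, [0, 0, 0], 0],
  [91.8, [0, 0, 0], 0],
  [91.8, [0, 0, 0], 0],
  [91.8, [0, 0, 0], 0],
  [91.8, [0, 0, 0], 0],
  [91.8, [0, 0, 10], 0],
  [91.8, [0, 0, 30], 0],
  [91.8, [0, 0, 60], 0],
  [91.8, [0, 0, 95], 0],
  [91.8, [0, -20, 110], -5],
  [91.8, [-1, -55, 115], -12],
  [91.8, [-2, -100, 115], -20],
  [91.8, [-3, -150, 115], -28],
  [91.8, [-4, -200, 115], -36],
  [91.8, [-5, -250, 115], -44],
  [91.8, [-5, -300, 115], -52],
  [91.8, [-5, -340, 115], -58],
  [91.8, [-5, -361, 115], -60],
  [91.8, [-5, -361, 115], -60],
  [91.8, [-5, -361, 115], -60],
])

```text
t: 32.2
tool_pos: [466.8, -209.5, 203.5]
orientation: [0.703, 0.712, 0.0, -0.0]
ft_force: [0.3, 1.0, 0.2]
opening: 91.8
grasp_force: 0.0
```

Run:
```python
from h import *
wfit('w4',(466,-211.5),40,((8,30),(12,30),(14,22)))
c,T,im,d=grab('side','side1')
a=np.load('pics/side0.npz')['im'];z=lambda im:cv2.resize(im[285:360,205:295],(400,333),interpolation=cv2.INTER_CUBIC)
w=cv2.resize(cv2.imread('pics/w4.png'),(340,255))
o=np.hstack([z(a),z(im)]);b=np.zeros((255,800,3),np.uint8);b[:,:340]=w;cv2.imwrite('pics/c2.png',np.vstack([o,b]))
```

```text
tool [ 466.82 -209.5   203.51] q7 0.14 yaw [ 1.7998e+02 -5.0000e-02  9.0750e+01]
8 30 [ 467.52 -212.5 ] 29.96 2382
12 30 [ 467.61 -212.58] 29.87 2352
14 22 [ 467.57 -212.73] 29.75 2324
```

View pics/c2.png

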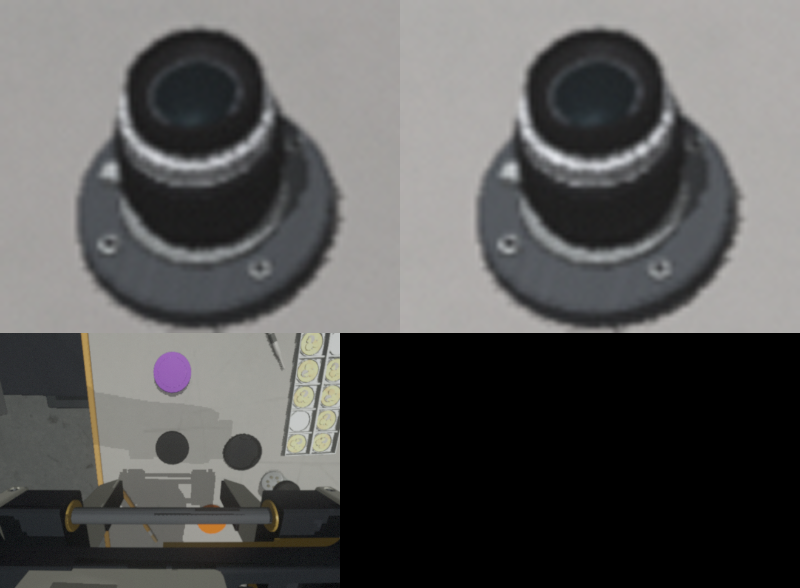

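The lens is unchanged in the side view. In the wrist inset the cap is at (172,447), directly between the fingers, at (467.6,-212.6). Descending.

>>> play_rows([
  [91.8, [1, -1, -30], 0],
  [91.8, [1, -1, -70], 0],
  [91.8, [1, -1, -110], 0],
  [91.8, [1, -1, -140], 0],
  [91.8, [1, -1, -153], 0],
  [91.8, [1, -1, -153], 0],
  [91.8, [1, -1, -153], 0],
])

```text
t: 33.17
tool_pos: [468.4, -212.5, 51.5]
orientation: [0.704, 0.711, 0.0, 0.001]
ft_force: [0.1, -0.7, 0.6]
opening: 91.8
grasp_force: 0.0
```

Run:
```python
from h import *
for i in range(3): print(arm.read_state()['tool_pos'].round(2)); 
wfit('w5',(467.5,-212.5),40,((8,30),(12,30),(14,22)))
```

```text
[ 468.36 -212.48   51.48]
[ 468.36 -212.48   51.48]
[ 468.36 -212.48   51.48]
tool [ 468.34 -212.66   51.54] q7 -0.0 yaw [1.7989e+02 4.0000e-02 9.0540e+01]
8 30 [ 467.6  -212.33] 29.88 7079
12 30 [ 467.62 -212.33] 29.87 6919
14 22 [ 467.63 -212.6 ] 29.66 6791
```

>>> play_rows([
  [91.8, [0, 0, -8], 0],
  [91.8, [0, 0, -15], 0],
  [91.8, [0, 0, -20], 0],
  [91.8, [0, 0, -20], 0],
  [80, [0, 0, -20], 0],
  [70, [0, 0, -20], 0],
  [66, [0, 0, -20], 0],
  [63, [0, 0, -20], 0],
  [61, [0, 0, -20], 0],
  [57, [0, 0, -20], 0],
  [57, [0, 0, -20], 0],
  [57, [0, 0, -20], 0],
  [57, [0, 0, -20], 0],
])

```text
t: 34.85
tool_pos: [467.5, -212.5, 30.4]
orientation: [0.704, 0.71, 0.0, 0.0]
ft_force: [-0.0, 0.1, 0.9]
opening: 59.3
grasp_force: 30.0
```

```bash
python3 st.py; python3 -c "
from h import *
s=arm.read_state();print(s['tool_pos'],s['opening'],s['grasp_force'])"
```

```text
[ 467.5582287  -212.5392011    30.38833408] 59.205075644204264 30.000116899609566Traceback (most recent call last):
  File "st.py", line 4, in <module>
    s=arm.read_state();t.append(s['ft_torque'][2]);a.append(s['tau'][6]);p.append(s['ft_force']);arm.capture('wrist')
                                                                                                 ~~~~~~~~~~~^^^^^^^^^
ValueError: 200 camera calls are used up
```

Gripped at 59.2 mm with 30 N. The camera calls are used up, but the lens axis is already known from the wrist fits. Lifting and carrying the cap over.

>>> play_rows([
  [57, [0, 0, 5], 0],
  [57, [0, 0, 20], 0],
  [57, [0, 0, 50], 0],
  [57, [0, 5, 85], 0],
  [57, [0, 25, 115], 0],
  [57, [1, 60, 125], 0],
  [57, [1, 100, 125], 0],
  [57, [2, 145, 125], 0],
  [57, [2, 190, 125], 0],
  [57, [3, 235, 125], 0],
  [57, [3, 280, 125], 0],
  [57, [4, 320, 125], 0],
  [57, [4, 345, 125], 0],
  [57, [4, 357, 125], 0],
  [57, [4, 362, 125], 0],
  [57, [4, 362, 125], 0],
  [57, [4, 362, 125], 0],
  [57, [4, 362, 125], 0],
  [57, [4, 362, 125], 0],
  [57, [4, 362, 125], 0],
])

```text
t: 37.5
tool_pos: [471.5, 149.3, 155.3]
orientation: [0.704, 0.71, -0.0, 0.0]
ft_force: [0.1, 0.2, -0.0]
opening: 59.4
grasp_force: 30.0
```

```bash
cat > r.py <<'E'
from h import *
s=arm.read_state();print(s['t'],s['tool_pos'].round(2),s['opening'],s['grasp_force'],s['ft_force'],np.degrees(R.from_quat(s['orientation']).as_euler('xyz')).round(2))
E
python3 r.py
```

```text
37.5 [471.48 149.33 155.32] 59.361055322980604 29.999925121665 [ 0.08791865  0.16095698 -0.01043713] [-180.      0.     90.52]
```

>>> play_rows([
  [57, [0, 0.1, -10], 0],
  [57, [0, 0.1, -22], 0],
  [57, [0, 0.1, -32], 0],
  [57, [0, 0.1, -35], 0],
  [57, [0, 0.1, -37], 0],
  [57, [0, 0.1, -39], 0],
  [57, [0, 0.1, -41], 0],
  [57, [0, 0.1, -43], 0],
  [57, [0, 0.1, -43], 0],
  [57, [0, 0.1, -43], 0],
  [57, [0, 0.1, -43], 0],
])

```text
t: 38.88
tool_pos: [471.5, 149.6, 112.4]
orientation: [0.704, 0.71, 0.0, 0.0]
ft_force: [0.5, 0.3, -0.5]
opening: 59.3
grasp_force: 30.0
```

```bash
python3 r.py
```

```text
38.875 [471.52 149.58 112.42] 59.275668034336874 29.999804366379976 [ 0.45509729  0.29732174 -0.50814458] [179.99  -0.    90.53]
```

No contact, and the cap is 5 mm over the ring. Continuing slowly to just above home.

>>> play_rows([
  [57, [0, 0, -1.5], 0],
  [57, [0, 0, -3], 0],
  [57, [0, 0, -4.5], 0],
  [57, [0, 0, -6], 0],
  [57, [0, 0, -7], 0],
  [57, [0, 0, -8], 0],
  [57, [0, 0, -8.5], 0],
  [57, [0, 0, -8.5], 0],
  [57, [0, 0, -8.5], 0],
  [57, [0, 0, -8.5], 0],
])

```text
t: 40.12
tool_pos: [471.5, 149.6, 103.9]
orientation: [0.704, 0.71, 0.0, 0.0]
ft_force: [-0.6, -0.2, 0.1]
opening: 59.7
grasp_force: 30.0
```

```bash
python3 r.py
```

```text
40.125 [471.49 149.59 103.88] 59.71147381096984 30.000068340450525 [-0.63343716 -0.22766786  0.11554608] [179.99  -0.    90.53]
```

>>> play_rows([
  [57, [0, 0, -0.2], 0],
  [57, [0, 0, -0.4], 0],
  [57, [0, 0, -0.4], 0],
  [57, [0, 0, -0.6], 0],
  [57, [0, 0, -0.6], 0],
  [57, [0, 0, -0.6], 0],
])

```text
t: 40.88
tool_pos: [471.5, 149.6, 103.4]
orientation: [0.704, 0.71, 0.0, 0.0]
ft_force: [-1.2, -0.4, 3.0]
opening: 59.4
grasp_force: 30.0
```

```bash
python3 r.py
```

```text
40.875 [471.46 149.59 103.36] 59.36560038086086 30.00061735510826 [-1.23527007 -0.44599817  3.01340243] [179.99   0.    90.53]
```

>>> play_rows([
  [57, [0, 0, -0.2], 0],
  [57, [0, 0, -0.3], 0],
  [57, [0, 0, -0.3], 0],
  [57, [0, 0, -0.3], 0],
])

```text
t: 41.38
tool_pos: [471.5, 149.6, 103.3]
orientation: [0.704, 0.71, 0.0, 0.0]
ft_force: [-3.1, -1.4, 8.9]
opening: 59.5
grasp_force: 30.0
```

```bash
python3 r.py
```

```text
41.375 [471.47 149.61 103.32] 59.52406291791071 30.00129494816065 [-3.12769289 -1.37185651  8.94301007] [1.7998e+02 1.0000e-02 9.0530e+01]
```

The cap is home: firm contact at the predicted height. Easing off, opening and lifting clear.

>>> play_rows([
  [57, [0, 0, 0.3], 0],
  [57, [0, 0, 0.3], 0],
  [91.8, [0, 0, 0.3], 0],
  [91.8, [0, 0, 0.3], 0],
  [91.8, [0, 0, 0.3], 0],
  [91.8, [0, 0, 0.3], 0],
  [91.8, [0, 0, 0.3], 0],
  [91.8, [0, 0, 0.3], 0],
  [91.8, [0, 0, 10], 0],
  [91.8, [0, 0, 25], 0],
  [91.8, [0, 0, 50], 0],
  [91.8, [0, 0, 80], 0],
  [91.8, [0, 0, 110], 0],
  [91.8, [0, 0, 130], 0],
  [91.8, [0, 0, 130], 0],
  [91.8, [0, 0, 130], 0],
  [91.8, [0, 0, 130], 0],
])

```text
t: 43.5
tool_pos: [471.0, 149.3, 232.2]
orientation: [0.704, 0.71, -0.001, -0.0]
ft_force: [0.3, 0.2, 0.0]
opening: 91.8
grasp_force: 0.0
```

```bash
python3 r.py; python3 -c "
from cell import arm
print(arm.hand_in())"
```

```text
43.5 [470.98 149.34 232.18] 91.83802775838377 0.0 [0.26074063 0.22804465 0.01387718] [-1.7992e+02  2.0000e-02  9.0540e+01]
the job is handed in; nothing more can be done
None
```

I felt both iris stops lightly (about 5–6 N each), left the aperture ring at wide open, seated the front cap at its expected home height, and handed the job in at 43.5 s; the camera calls ran out before the cap went on, so its seating was judged by force and height only.

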